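# Pack the crack-repair tray

### The job

Pack the repair tray for the next job: stand the white resin bottle, the square metal hardener tin, the small clean mixing cup and the tape measure each in the bay of the tray that is cut to its shape, upright and right down on the bay's floor. Leave the wood-glue bottle and the larger used cup with black resin in it standing where they are.

Things in the scene. Friction and masses are not known exactly. Their poses are not given: they have to be found in the camera images.
- resin_c (a point): white round resin bottle with a black nozzle cap, standing upright: body 58 mm across up to 120 mm height, narrower above, 160 mm high in all, about 0.33 kg. The point is on its axis, 80 mm above its foot; z is up.
- tin_c (a point): bare-metal square hardener tin with a small round black screw cap, standing upright: 50 x 50 mm, body 92 mm high, 108 mm with the cap, about 0.25 kg. The point is on its axis, 54 mm above its foot; x and y are square to its sides, z is up.
- cup_c (a point): small clean white mixing cup, empty, standing upright and open at the top: 50 mm across the rim, narrower at the foot (about 40 mm), 65 mm high, 30 g. The point is on its axis, 32.5 mm above its foot; z is up.
- tape_c (a point): yellow tape measure standing on its edge: 37 mm thick (x), 77 mm long (y), 62 mm high (z up), 0.24 kg. The point is midway through it, 31 mm above its foot.
- bay_resin_floor (a point): bay for the resin bottle: the large round well, 76 mm across. It is one of four wooden blocks (82 x 99 mm) in a row, in any order, in the low wooden tray; block tops 24 mm, tray rim 28 mm above the bench; wells 12 mm deep, floors black, 12 mm above the bench. The point is the middle of the well's floor; x runs along the row (bay centres 83 mm apart), y across the tray, z up.
- bay_tin_floor (a point): bay for the square tin: the square well, 68 x 68 mm, sides along x and y. Built and directed like the resin bay: floor 12 mm above the bench, well 12 mm deep.
- bay_cup_floor (a point): bay for the small clean cup: the small round well, 57 mm across. Built and directed like the resin bay: floor 12 mm above the bench, well 12 mm deep.
- bay_tape_floor (a point): bay for the tape measure: the oblong well, 55 mm along x and 93 mm along y, so the tape measure's length lies along y, either way round. Built and directed like the resin bay: floor 12 mm above the bench, well 12 mm deep.
- glue_c (a point): look-alike that stays: amber wood-glue bottle with an orange spout, 65 mm across, 212 mm high, loose. The point is on its axis, 106 mm above its foot. (Fixed near by: a timber 52 mm thick, 88 mm high beside the tray, parallel to its row; at the timber's far end, 0.60 m ahead and 0.05 m left of the robot's base, a steel F-clamp stands 0.57 m high: pass on the robot's side of it.)
- used_cup_c (a point): look-alike that stays: larger used cup with cured black resin in the bottom, 72 mm across the rim, 75 mm high, loose and light (30 g). The point is on its axis, 37.5 mm above its foot.
There are look-alikes about, which are no part of the job. What is shaped like the part that bears tin_c but pink or yellow is not meant.

How it is judged:
By the outcome, as a careful person would: the job done as asked, in the order asked, and still so for the second after the job is handed in, with the robot touching nothing.
It also fails if it takes over 112 s, if anything falls off the work surface, if the arm or the gripper's body presses on something with over 40 N, if the wrist force passes 120 N, or if a joint passes its speed limit or range.

### The arm

A 6-joint arm with a two-finger parallel gripper is mounted at the origin on the work surface; the furniture and walls round the work are solid. World frame = base frame: x ahead of the robot, y to its left, z up, the work surface at z = 0. Lengths are in m, angles in rad, forces in N, time in s.
With the tool pointing down it reaches from about 0.35 to 0.85 m from the base axis. Payload 8.1 kg.
Tool frame: the origin (TCP) lies at the very end of the fingers, on their centre line; the grasp point (between the pads) lies 19 mm behind it; z points along the fingers, y is the line along which they close (so a half turn about z gives the same grasp; the last joint's range is limited). The gripper opens to 93 mm and grips with 3 to 60 N. Pads are 15 mm wide; open, the fingers measure 128 mm over their backs; the gripper's body (75 mm by 188 mm) begins 65 mm behind the grasp point.
Start: joints at [-1.395, 0.13, 1.488, -0, 1.523, -0.085], TCP at [0.155, -0.58, 0.219] pointing down, gripper open.
Joint ranges: [-2.96, 2.96], [-0.89, 2.26], [0.02, 2.5], [-1.34, 4.48], [0, 2.73], [-2.66, 2.66]. Speed limits (rad/s): [2.39, 2.39, 2.79, 3.14, 3.14, 3.14].

### API

Orientations are given as a rotation vector (axis times angle).
In Python, from plant import read_state, eyes, workorder gives the robot as it stands. The module is installed in compiled form; this text tells all that it offers.
- The arm moves only by the tool play_rows, never from a script. Its argument "targets" is one flat list of numbers, 4 for each row, row after row: the shift along the tool's x, y, z in cm, then the turn about the tool's z in degrees. In form: [dx, dy, dz, roll, dx, dy, dz, roll, ...]. A call has 1 to 8 rows; each row is the pose to reach, as a shift and turn from the pose commanded when the call began, along the tool's axes at that moment; what a row does not reach only later rows make up. A row lasts 1/12 s, in which the tool goes at most 41.7 mm and 7.16 degrees, less where a joint would pass 70% of its speed; a pose out of reach is approached as far as the arm can. A call with a gripper value outside its range is refused whole. "grip" is the finger opening in cm, from 0 to 9.3, set as the call begins (left out, the last holds). The fingers move at their own pace and stop on an object; "grip_force" is the grip in N (left out, the last holds). Time passes only in rows, so rows that repeat a pose let the fingers close. It gives the time, the measured TCP pose, the force, the opening and the grip force at its end, in the units of the state.
- read_state(): the state, without advancing time (a new reading comes with each control period).
- eyes.read_camera(name): name is "side" or "top" or "wrist"; returns a dict with "image" (384x512x3 uint8, red, green, blue), "vfov" (degrees; the focal length in pixels is half the picture's height over the tangent of half this angle, whatever the lens; pixels are square), "cx", "cy" (the principal point, pixels), "k1" (the pictures are not rectified: a ray, as slopes to the right and down, at radius r is drawn at 1 + k1 r^2 times it, then the intrinsics apply), "cam_to_world" (4x4, takes a point from camera to world coordinates); the wrist camera has in their place "T_tool_cam" (4x4, takes a point from camera to tool coordinates, whose origin is the TCP and whose axes are the flange's). Camera axes: x right, y up, looking along -z (the intrinsics and any distortion apply to the point x, -y, -z); pixel columns grow to the right and rows downward; lengths in m; the calibration is good to about 2 mm. A picture is of the moment at which its call begins: read the wrist's pose just before it. There is no depth.
- workorder.close_job(): hands the job in; it is judged then, once.
The state is a dict: "t": time; "q": joint angles; "dq": joint speeds; "joint_torque": joint torques, N m; "tool_pos": TCP position; "orientation": TCP orientation; "force": force on the tool from outside, world axes, zero at the start; "wrist_torque": the same for the moment, N m; "opening": finger opening in m; "gripper_force": force on a finger pad.
Only numpy, scipy, OpenCV 4.12 (cv2) and the standard library are available. Lean on these libraries where they do the work, as an engineer would, in place of code of your own. Each camera call takes 0.05 s, during which the arm holds its last target. There are 200 camera calls.

## Working session

There is one attempt and no reset: what is moved stays moved. The work goes in short steps, Python scripts to look and compute and a tool call to move; the robot and the scene stay as the last step left them, time stands still between calls to the robot, and variables do not carry over. Pictures are saved under pics/ and viewed, at most 17 in all, crops included, and the job is handed in when it is done.

Besides the shell and the picture viewer there is one more tool, called after ">>>" in YAML: its name, and indented under it one key for each argument. play_rows: Moves the arm, as the interface text tells. Its arguments: {"type":"object","properties":{"targets":{"type":"array"},"grip":{"type":"number"},"grip_force":{"type":"number"}},"required":["targets"]}

```bash
mkdir -p pics; cat > h.py <<'E'
import numpy as np, cv2
from scipy.spatial.transform import Rotation as R
from plant import read_state, eyes, workorder
def cam(name):
    s=read_state(); c=eyes.read_camera(name)
    if name=='wrist':
        T=np.eye(4);T[:3,:3]=R.from_rotvec(s['orientation']).as_matrix();T[:3,3]=s['tool_pos']
        c['T']=T@np.array(c['T_tool_cam'])
    else: c['T']=np.array(c['cam_to_world'])
    h=c['image'].shape[0]; c['f']=h/2/np.tan(np.radians(c['vfov'])/2)
    return c
def ray(c,u,v):
    x=(u-c['cx'])/c['f'];y=(v-c['cy'])/c['f'];k=c['k1'];a,b=x,y
    for _ in range(30):
        r2=a*a+b*b;a=x/(1+k*r2);b=y/(1+k*r2)
    return c['T'][:3,3],c['T'][:3,:3]@np.array([a,-b,-1])
def onz(c,u,v,z):
    o,d=ray(c,u,v);return o+d*(z-o[2])/d[2]
def proj(c,p):
    q=c['T'][:3,:3].T@(np.array(p)-c['T'][:3,3]);a=q[0]/-q[2];b=-q[1]/-q[2];s=1+c['k1']*(a*a+b*b)
    return np.array([c['cx']+c['f']*a*s,c['cy']+c['f']*b*s])
def tri(*rs):
    A=np.zeros((3,3));B=np.zeros(3)
    for o,d in rs:
        d=d/np.linalg.norm(d);P=np.eye(3)-np.outer(d,d);A+=P;B+=P@o
    p=np.linalg.solve(A,B)
    return p,[np.linalg.norm(np.cross(p-o,d/np.linalg.norm(d))) for o,d in rs]
def save(c,n,s=1.5): cv2.imwrite('pics/'+n+'.png',cv2.resize(c['image'][:,:,::-1],None,fx=s,fy=s))
import pickle
E
python3 - <<'E'
from h import *
for n in ['side','top','wrist']:
    c=cam(n); save(c,n+'0'); pickle.dump(c,open(n+'0.pkl','wb')); print(n,c['vfov'],c['cx'],c['cy'],c['k1'],np.round(c['T'],3).tolist())
s=read_state();print(s['t'],s['tool_pos'],s['orientation'],s['opening'],R.from_rotvec(s['orientation']).as_matrix().round(3))
E
```

```text
side 50.56874425841243 255.00974889189897 189.82765721397294 -0.1266095671652157 [[-0.979, 0.113, -0.171, 0.245], [-0.204, -0.614, 0.762, 1.022], [-0.019, 0.781, 0.624, 1.018], [0.0, 0.0, 0.0, 1.0]]
top 55.56837775069427 258.4685392970534 190.57532927879217 -0.05242609513241193 [[-0.016, 0.989, -0.147, 0.34], [-1.0, -0.016, 0.007, -0.143], [0.005, 0.147, 0.989, 1.247], [0.0, 0.0, 0.0, 1.0]]
wrist 66.73090809181964 252.46397807952866 195.5398711920099 -0.014376845147506537 [[0.258, 0.934, 0.248, 0.223], [-0.966, 0.25, 0.063, -0.562], [-0.003, -0.255, 0.967, 0.383], [0.0, 0.0, 0.0, 1.0]]
0.15 [ 0.15465182 -0.57926819  0.217838  ] [-3.11350709e+00 -4.08350075e-01  1.32697211e-04] 0.09332196682568684 [[ 0.966  0.258 -0.   ]
 [ 0.258 -0.966  0.001]
 [ 0.    -0.001 -1.   ]]
```

View pics/top0.png

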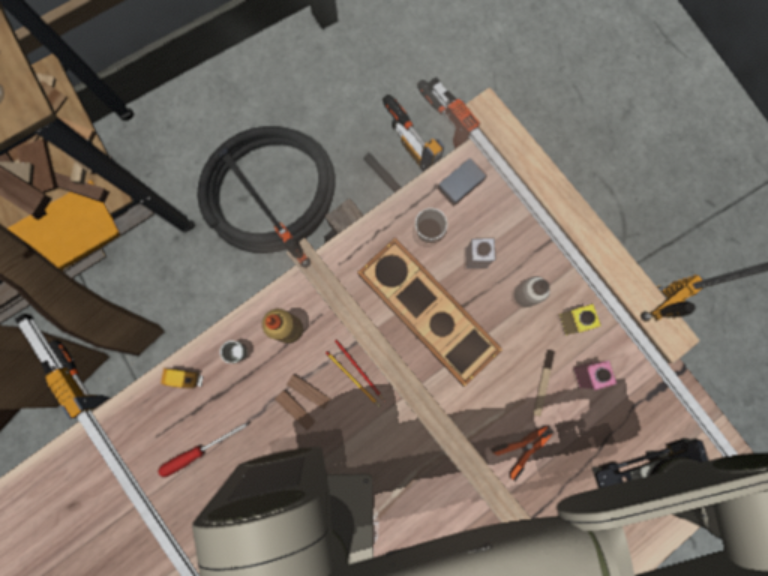

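View pics/side0.png

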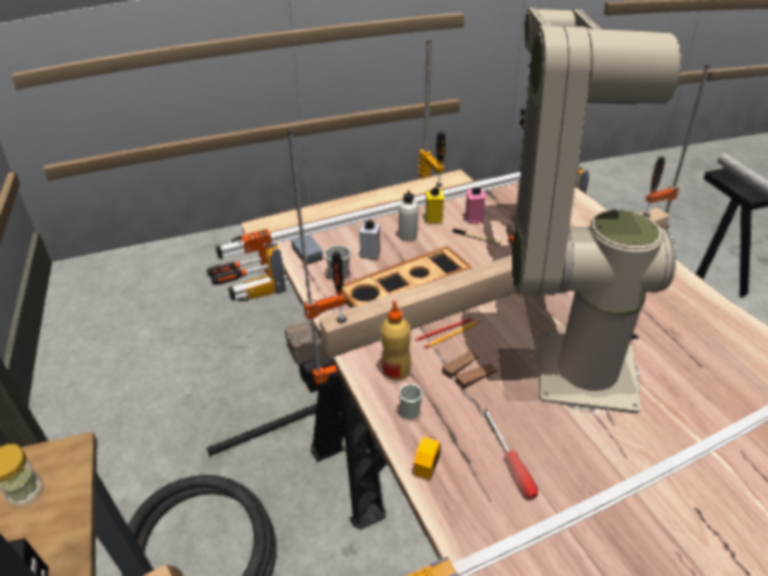

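The top picture (1.5x) shows the resin bottle at (533,290), tin (482,250), used cup (430,225), clean cup (234,350), glue (280,325) and tape (182,377). The wells run large round (391,270), square (417,297), small round (442,324), oblong (467,354). In the side picture, left to right, are the used cup, tin and resin (405,215) behind the tray, with the glue, clean cup (410,402) and tape (427,457) in front.

```bash
python3 - <<'E'
from h import *
c=pickle.load(open('top0.pkl','rb')); d=pickle.load(open('side0.pkl','rb'))
g=lambda c,u,v,z: onz(c,u/1.5,v/1.5,z).round(3)
for n,u,v,z in [('bayR',391,270,.012),('bayT',417,297,.012),('bayC',442,324,.012),('bayTape',467,354,.012),('timb',300,255,.088),('timb near',505,515,.088)]: print(n,g(c,u,v,z))
for n,a,b in [('resin cap',(542,286),(409,197)),('tin cap',(484,247),(371,226)),('cup rim',(233,348),(411,391)),('tape top',(180,374),(430,447)),('glue',(277,317),(395,308)),('used',(431,222),(338,256))]:
    p,e=tri(ray(c,a[0]/1.5,a[1]/1.5),ray(d,b[0]/1.5,b[1]/1.5)); print(n,p.round(3),np.round(e,3))
# wells: dark blobs in top crop
for nm,img,(x0,x1,y0,y1) in [('top',c,(235,340,155,260))]:
    im=img['image'][y0:y1,x0:x1]; m=(im.max(2)<75).astype(np.uint8)
    k,l,s,ce=cv2.connectedComponentsWithStats(m)
    for i in range(1,k):
        if s[i,4]>60:
            pts=np.argwhere(l==i)[:,::-1].astype(np.float32)+[x0,y0]
            W=np.array([onz(c,u,v,.012)[:2] for u,v in pts])
            print(s[i,4],onz(c,ce[i][0]+x0,ce[i][1]+y0,.012).round(3),[np.round(q,3) for q in cv2.minAreaRect((W*1000).astype(np.float32))])
a=cv2.resize(c['image'][100:260,100:400,::-1],None,fx=2.6,fy=2.6,interpolation=cv2.INTER_CUBIC);cv2.imwrite('pics/a.png',a)
E
```

```text
bayR [ 0.56  -0.16   0.012]
bayT [ 0.497 -0.219  0.012]
bayC [ 0.435 -0.274  0.012]
bayTape [ 0.366 -0.328  0.012]
timb [0.583 0.037 0.088]
timb near [ 0.035 -0.384  0.088]
resin cap [ 0.499 -0.473  0.128] [0.002 0.002]
tin cap [ 0.589 -0.362  0.09 ] [0.005 0.005]
cup rim [0.382 0.185 0.059] [0.004 0.004]
tape top [0.325 0.306 0.042] [0.006 0.006]
glue [0.437 0.067 0.177] [0.004 0.004]
used [ 0.656 -0.252  0.058] [0.004 0.004]
305 [ 0.559 -0.159  0.012] [array([ 559.765, -159.017]), array([66.304, 63.864]), np.float64(43.774)]
270 [ 0.502 -0.218  0.012] [array([ 498.201, -217.739]), array([60.588, 58.637]), np.float64(43.762)]
69 [ 0.446 -0.278  0.012] [array([ 445.475, -277.195]), array([45.47 , 24.529]), np.float64(62.326)]
70 [ 0.348 -0.306  0.012] [array([ 354.224, -306.022]), array([46.977, 28.585]), np.float64(48.257)]
```

View pics/a.png

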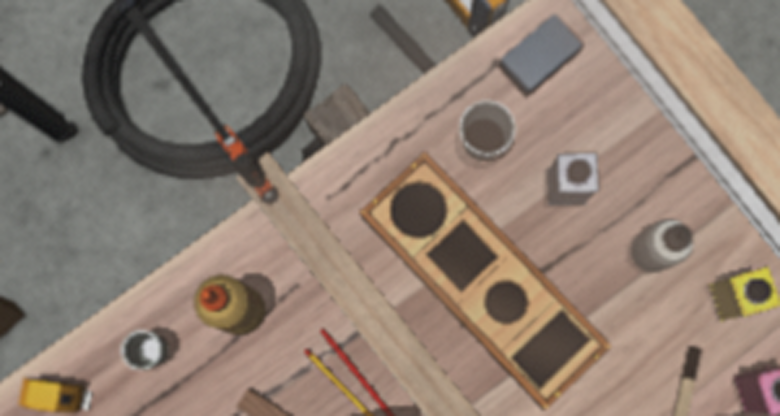

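The enlarged crop confirms the layout: the tin at (577,172) is nearly square to the world axes, the resin cap is at (678,238), and the row runs at about 43°. I'll move above the resin bottle and look.

>>> play_rows:
  targets: [30,-1,-10,-28,30,-1,-10,-28,30,-1,-10,-28,30,-1,-10,-28,30,-1,-10,-28,30,-1,-10,-28,30,-1,-10,-28,30,-1,-10,-28]

```text
t: 0.82
tool_pos: [0.4458, -0.4908, 0.3199]
orientation: [2.921, 1.153, 0.002]
force: [-0.3, -0.5, 0.2]
opening: 0.0932
gripper_force: 0.0
```

```bash
python3 - <<'E'
from h import *
c=cam('wrist');save(c,'w1');pickle.dump(c,open('w1.pkl','wb'));s=read_state();print(s['t'],s['tool_pos'],s['orientation'],s['q'])
E
```

```text
0.8667 [ 0.44864894 -0.48965324  0.32089998] [2.91861069 1.15654198 0.00529826] [-0.90773849  0.28765338  1.12500222  0.00265548  1.72589249 -0.09109202]
```

View pics/w1.png

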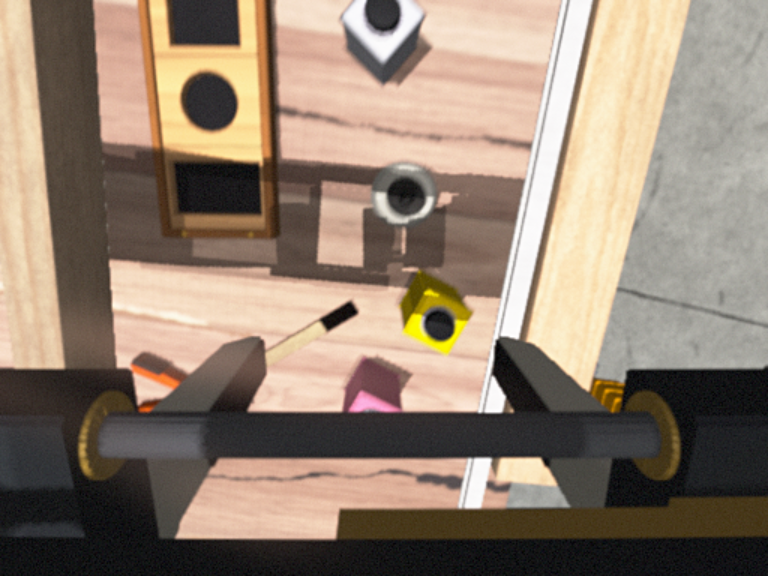

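The wrist view (1.5x) shows the resin cap at (406,194), the tin cap at (383,13), and the small round well (210,101), oblong well (217,188) and square well (205,20). The row runs along the image vertical.

```bash
python3 - <<'E'
from h import *
c=pickle.load(open('w1.pkl','rb'));t=pickle.load(open('top0.pkl','rb'))
g=lambda u,v,z: onz(c,u/1.5,v/1.5,z).round(4)
print('resin z.16',g(406,194,.16),'body .12',g(404,194,.12))
print(tri(ray(c,406/1.5,194/1.5),ray(t,542/1.5,286/1.5)))
print('tin',g(383,13,.108), tri(ray(c,383/1.5,13/1.5),ray(t,484/1.5,247/1.5)))
im=c['image'];m=(im.max(2)<60).astype(np.uint8);m[170:]=0;m[:,:95]=0;m[:,185:]=0
k,l,s,ce=cv2.connectedComponentsWithStats(m)
for i in range(1,k):
  if s[i,4]>150:
    W=np.array([onz(c,u,v,.018)[:2] for v,u in np.argwhere(l==i)])*1000
    r=cv2.minAreaRect(W.astype(np.float32));print(s[i],np.round(r[0],1),np.round(r[1],1),r[2])
for a,b in [((150,150),(172,236)),((264,20),(274,234))]:
  p,q=g(*a,.028),g(*b,.028);print(p,q,np.degrees(np.arctan2(*(p-q)[[1,0]])))
# tri height of cup well, tape well vs top
print(tri(ray(c,210/1.5,101/1.5),ray(t,100+506/2.6,100+301/2.6)),tri(ray(c,217/1.5,188/1.5),ray(t,100+550/2.6,100+350/2.6)))
E
```

```text
resin z.16 [ 0.5029 -0.4656  0.16  ] body .12 [ 0.5024 -0.4671  0.12  ]
(array([ 0.50134053, -0.46794106,  0.14026673]), [np.float64(0.002135532410640172), np.float64(0.002135532410640089)])
tin [ 0.5896 -0.3618  0.108 ] (array([ 0.59172104, -0.36004885,  0.10012701]), [np.float64(0.00022326223484926675), np.float64(0.00022326223484938354)])
[ 115    0   44   29 1230] [ 490.1 -221.9] [36.1 61.8] 42.70822525024414
[178   0   7 158 284] [ 463.1 -330.3] [223.    6.4] 41.44294738769531
[124  50  33  36 921] [ 436.7 -270.4] [48.6 48. ] 37.04092025756836
[ 116  108   58   34 1861] [ 376.1 -326.5] [50.3 88.1] 42.9173583984375
[ 0.3614 -0.2573  0.028 ] [ 0.3067 -0.325   0.028 ] 51.06260804890236
[ 0.529  -0.2671  0.028 ] [ 0.3815 -0.4021  0.028 ] 42.46644111160543
(array([ 0.43622353, -0.27188476,  0.0217654 ]), [np.float64(0.001737982337196661), np.float64(0.0017379823371965707)]) (array([ 0.37245155, -0.32727541,  0.01414401]), [np.float64(0.0022007248224186014), np.float64(0.0022007248224184205)])
```

```bash
cat >> h.py <<'E'
def go(*ps):
    s=read_state();M=R.from_rotvec(s['orientation']).as_matrix()
    print('t',round(s['t'],2),'tcp',s['tool_pos'].round(4) if hasattr(s['tool_pos'],'round') else s['tool_pos'],'yaw',np.degrees(np.arctan2(M[1,0],M[0,0])).round(1),'tilt',M[:,2].round(3),'op',round(s['opening'],4),'F',np.round(s['force'],1))
    for p in ps: print(p,(M.T@(np.array(p)-s['tool_pos'])*100).round(2))
E
python3 -c "
from h import *
go((.5025,-.466,.25),(.5025,-.466,.086))"
```

```text
t 0.87 tcp [ 0.4486 -0.4897  0.3209] yaw 43.2 tilt [ 0.004 -0.001 -1.   ] op 0.0928 F [-0.   1.3  0.2]
(0.5025, -0.466, 0.25) [5.53 1.94 7.11]
(0.5025, -0.466, 0.086) [ 5.49  1.89 23.51]
```

>>> play_rows:
  targets: [3,1,4,0,5.5,1.9,7,0,5.5,1.9,7,0,5.5,1.9,7,0]

```text
t: 1.2
tool_pos: [0.4951, -0.4665, 0.2436]
orientation: [-2.915, -1.151, 0.004]
force: [-0.1, 0.2, -0.7]
opening: 0.0927
gripper_force: 0.0
```

```bash
python3 -c "
from h import *
c=cam('wrist');pickle.dump(c,open('w2.pkl','wb'));save(c,'w2')
go((.5025,-.466,.25),(.5025,-.466,.086))"
```

```text
t 1.25 tcp [ 0.4946 -0.4682  0.2465] yaw 43.0 tilt [-0.003  0.003 -1.   ] op 0.093 F [ 0.  -0.9  0.3]
(0.5025, -0.466, 0.25) [ 0.72  0.38 -0.35]
(0.5025, -0.466, 0.086) [ 0.73  0.45 16.05]
```

View pics/w2.png

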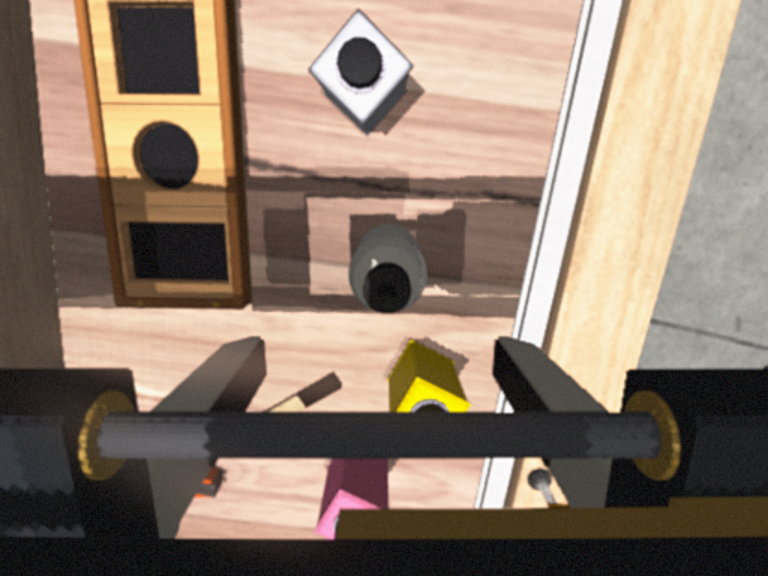

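The resin cap is at (387,287). The tin top has corners (358,10), (412,67), (310,70) and its cap at (360,63). The wells are square (157,48), round (166,155) and oblong (180,252).

```bash
python3 - <<'E'
from h import *
a=pickle.load(open('w1.pkl','rb'));c=pickle.load(open('w2.pkl','rb'));f=1.5
g=lambda u,v,z: onz(c,u/f,v/f,z).round(4)
print('resin',g(387,287,.16),tri(ray(a,406/f,194/f),ray(c,387/f,287/f)))
print('tin cap',g(360,63,.108),tri(ray(a,383/f,13/f),ray(c,360/f,63/f)))
P=[g(u,v,.092) for u,v in [(358,10),(412,67),(310,70)]];print(P)
for i,j in [(0,1),(0,2)]:
  d=P[j]-P[i];print(np.linalg.norm(d),np.degrees(np.arctan2(d[1],d[0])))
print('mid',(P[1]+P[2])/2)
im=c['image'];m=(im.max(2)<60).astype(np.uint8);m[195:]=0;m[:,:70]=0;m[:,160:]=0
k,l,s,ce=cv2.connectedComponentsWithStats(m)
for i in range(1,k):
  if s[i,4]>150:
    W=np.array([onz(c,u,v,.014)[:2] for v,u in np.argwhere(l==i)])*1000
    r=cv2.minAreaRect(W.astype(np.float32));print(s[i],np.round(r[0],1),np.round(r[1],1),r[2])
go()
E
```

```text
resin [ 0.5043 -0.4645  0.16  ] (array([ 0.50294928, -0.46601935,  0.15195536]), [np.float64(0.00010695179334797935), np.float64(0.00010695179334804668)])
tin cap [ 0.589  -0.3618  0.108 ] (array([ 0.5882077 , -0.36292787,  0.11353303]), [np.float64(2.589811393789344e-05), np.float64(2.5898113937855036e-05)])
[array([ 0.6133, -0.3366,  0.092 ]), array([ 0.6129, -0.3855,  0.092 ]), array([ 0.5654, -0.3372,  0.092 ])]
0.048901635964454196 -90.46866668011822
0.047903757681417795 -179.28234509602888
mid [ 0.58915 -0.36135  0.092  ]
[151   0   9 138 470] [ 504.4 -289.7] [162.4   6.2] 41.58435821533203
[  78    5   54   57 2751] [ 495.4 -214.4] [63.2 62.4] 42.415122985839844
[  93   83   38   43 1269] [ 433.  -270.4] [53.3 48.6] 37.183597564697266
[  85  148   67   39 2355] [ 372.  -327.2] [52.2 87.3] 41.8932991027832
t 1.25 tcp [ 0.4946 -0.4682  0.2465] yaw 43.0 tilt [-0.003  0.003 -1.   ] op 0.093 F [ 0.  -0.9  0.3]
```

>>> play_rows:
  targets: [0.7,0.4,3,0,0.7,0.4,7,0,0.7,0.4,11,0,0.7,0.4,14,0,0.7,0.4,16,0,0.7,0.4,16,0,0.7,0.4,16,0,0.7,0.4,16,0]

```text
t: 1.92
tool_pos: [0.5037, -0.4695, 0.0923]
orientation: [2.92, 1.147, 0.002]
force: [-0.3, -0.9, -0.3]
opening: 0.0932
gripper_force: 0.0
```

>>> play_rows:
  targets: [0,0,0,0,0,0,0,0,0,0,0,0,0,0,0,0,0,0,0,0,0,0,0,0]
  grip: 5
  grip_force: 25

```text
t: 2.42
tool_pos: [0.5031, -0.4672, 0.0888]
orientation: [-2.923, -1.15, 0.0]
force: [-0.6, 0.5, 1.1]
opening: 0.0574
gripper_force: 0.8
```

>>> play_rows:
  targets: [0,0,0,0,0,0,0,0,0,0,0,0,0,0,-1,0,0,0,-3,0,0,0,-3,0]

```text
t: 2.92
tool_pos: [0.5043, -0.4686, 0.1226]
orientation: [2.92, 1.148, 0.003]
force: [0.4, -1.0, -1.5]
opening: 0.0564
gripper_force: 25.0
```

```bash
python3 -c "
from h import *
go((.558,-.1585,.25),(.558,-.1585,.17),(.558,-.1585,.1))
print(read_state()['gripper_force'])"
```

```text
t 2.92 tcp [ 0.5043 -0.4686  0.1226] yaw 42.9 tilt [ 0.003 -0.003 -1.   ] op 0.0564 F [ 0.4 -1.  -1.5]
(0.558, -0.1585, 0.25) [ 25.06 -18.99 -12.83]
(0.558, -0.1585, 0.17) [ 25.06 -19.02  -4.83]
(0.558, -0.1585, 0.1) [ 25.06 -19.05   2.17]
24.99943344038911
```

>>> play_rows:
  targets: [0,0,-4,0,2,-1.5,-8,0,5,-3.5,-10,0,8,-6,-10,0,11,-8,-10,0,14,-10.5,-10,0,17,-13,-10,0,20,-15,-10,0]

```text
t: 3.58
tool_pos: [0.5469, -0.219, 0.2183]
orientation: [-2.923, -1.15, 0.0]
force: [0.3, -0.6, -3.5]
opening: 0.0567
gripper_force: 25.0
```

>>> play_rows:
  targets: [2.5,-2,0,0,4.5,-3.5,0,0,5,-4,0,0,5,-4,0,0,5,-4,0,0,5,-4,0,0]

```text
t: 4.08
tool_pos: [0.5564, -0.1591, 0.2184]
orientation: [2.924, 1.149, -0.001]
force: [-0.0, -0.4, -2.6]
opening: 0.0564
gripper_force: 25.0
```

```bash
python3 -c "
from h import *
c=cam('wrist');pickle.dump(c,open('w3.pkl','wb'));save(c,'w3')
t=cam('top');pickle.dump(t,open('t3.pkl','wb'))
go((.558,-.1585,.17),(.558,-.1585,.1))"
```

```text
t 4.18 tcp [ 0.5564 -0.1593  0.2185] yaw 42.8 tilt [-0. -0. -1.] op 0.0565 F [-1.6 -0.3 -2.9]
(0.558, -0.1585, 0.17) [0.17 0.05 4.85]
(0.558, -0.1585, 0.1) [ 0.18  0.05 11.85]
```

View pics/w3.png

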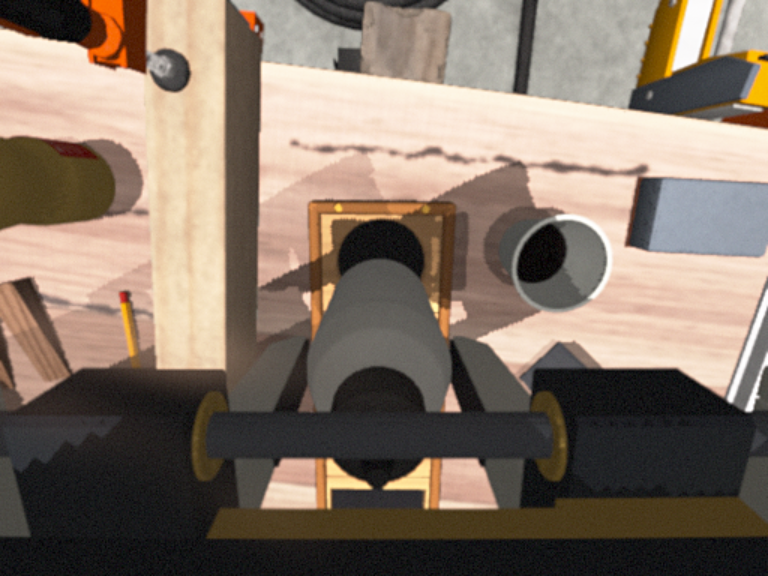

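The held bottle is centred in the view. The large well peeks out ahead with its far edge at (382,218) and its sides at 338 and 425 around row 258. The used cup is clear at (560,262).

```bash
python3 - <<'E'
from h import *
c=pickle.load(open('w3.pkl','rb'));f=1.5
im=c['image'];m=(im.max(2)<45).astype(np.uint8)
P=[]
for v in range(147,172,2):
  us=np.where(m[v,220:290])[0]
  if len(us)>4: P+=[(220+us.min(),v),(220+us.max(),v)]
W=np.array([onz(c,u,v,.018)[:2] for u,v in P])*1000
M=read_state();Rm=R.from_rotvec(M['orientation']).as_matrix()
L=(W-np.array(M['tool_pos'])[:2]*1000)@Rm[:2,:2]
print(np.round(L,0).tolist())
A=np.c_[2*L,np.ones(len(L))];x=np.linalg.lstsq(A,(L**2).sum(1),rcond=None)[0];print(x[:2],np.sqrt(x[2]+x[0]**2+x[1]**2))
for u,v in [(308,202),(455,202),(338,258),(425,258),(382,218)]: print((onz(c,u/f,v/f,.022)[:2]*1000-np.array(M['tool_pos'])[:2]*1000)@Rm[:2,:2])
E
```

```text
[[36.0, -5.0], [36.0, 10.0], [33.0, -14.0], [33.0, 17.0], [31.0, -18.0], [31.0, 22.0], [28.0, -21.0], [29.0, 25.0], [26.0, -24.0], [26.0, 29.0], [23.0, -27.0], [24.0, 30.0], [21.0, -28.0], [21.0, 31.0], [18.0, -29.0], [18.0, 33.0], [16.0, -30.0], [16.0, 35.0], [13.0, -32.0], [13.0, 35.0], [11.0, -33.0], [11.0, 37.0], [8.0, -33.0], [8.0, 37.0], [6.0, -33.0], [6.0, 38.0]]
[1.16258037 1.95909559] 35.7996677123671
[ 51.13304667 -57.04091191]
[51.30425511 62.33485608]
[  5.08382536 -33.68124002]
[ 5.19592448 39.25645172]
[38.32818187  3.10155736]
```

>>> play_rows:
  targets: [0.1,0.2,3,0,0.1,0.2,6,0,0.1,0.2,9,0,0.1,0.2,10.5,0,0.1,0.2,11.2,0,0.1,0.2,11.5,0,0.1,0.2,11.7,0,0.1,0.2,11.7,0]

```text
t: 4.85
tool_pos: [0.5596, -0.1594, 0.1029]
orientation: [2.923, 1.149, 0.002]
force: [0.3, -0.2, -2.9]
opening: 0.0563
gripper_force: 25.0
```

>>> play_rows:
  targets: [0,0,0.1,0,0,0,0.1,0,0,0,0.1,0]

```text
t: 5.1
tool_pos: [0.5594, -0.1589, 0.1017]
orientation: [2.922, 1.15, 0.002]
force: [-0.7, 0.6, -4.4]
opening: 0.0568
gripper_force: 25.0
```

>>> play_rows:
  targets: [0,0,0.1,0,0,0,0.15,0,0,0,0.2,0,0,0,0.2,0]

```text
t: 5.43
tool_pos: [0.5597, -0.1587, 0.1007]
orientation: [2.922, 1.15, 0.003]
force: [-2.5, 2.0, 8.8]
opening: 0.0566
gripper_force: 25.0
```

Contact came at the predicted height, so I release, rise and look.

>>> play_rows:
  targets: [0,0,0,0,0,0,0,0,0,0,0,0,0,0,0,0,0,0,0,0,0,0,0,0]
  grip: 8.5

```text
t: 5.93
tool_pos: [0.5587, -0.1587, 0.0985]
orientation: [-2.924, -1.15, 0.0]
force: [-0.3, -0.1, 0.2]
opening: 0.0848
gripper_force: 0.0
```

>>> play_rows:
  targets: [0,0,-3,0,0,0,-7,0,0,0,-11,0,0,0,-14,0,0,0,-14,0]

```text
t: 6.35
tool_pos: [0.5621, -0.16, 0.2475]
orientation: [2.916, 1.147, 0.014]
force: [0.8, -1.1, 1.7]
opening: 0.0852
gripper_force: 0.0
```

```bash
python3 -c "
from h import *
go((.589,-.362,.24),(.589,-.362,.041))"
```

```text
t 6.35 tcp [ 0.5621 -0.16    0.2475] yaw 42.9 tilt [ 0.012 -0.004 -1.   ] op 0.0852 F [ 0.8 -1.1  1.7]
(0.589, -0.362, 0.24) [-11.8   16.61   0.87]
(0.589, -0.362, 0.041) [-11.91  16.39  20.77]
```

>>> play_rows:
  targets: [-2.5,3,0,7,-5,6,0,14,-7.5,9,0,21,-9.5,12,0,28,-11,15,0,35,-11.6,16.9,0,42,-11.6,16.9,0,43,-11.6,16.9,0,43]

```text
t: 7.02
tool_pos: [0.5886, -0.3623, 0.2372]
orientation: [-3.14, 0.004, 0.002]
force: [-1.0, 0.3, 0.1]
opening: 0.085
gripper_force: 0.0
```

>>> play_rows:
  targets: [0,0,0,0,0,0,0,0,0,0,0,0]

```text
t: 7.27
tool_pos: [0.5891, -0.3603, 0.239]
orientation: [3.141, 0.002, 0.001]
force: [0.0, -0.1, -0.0]
opening: 0.0851
gripper_force: 0.0
```

```bash
python3 -c "
from h import *
c=cam('wrist');pickle.dump(c,open('w4.pkl','wb'));save(c,'w4')
print(proj(c,(.589,-.362,.108))*1.5)
go((.589,-.362,.24),(.589,-.362,.041))"
```

```text
[379.99560616 282.69949924]
t 7.32 tcp [ 0.5891 -0.3604  0.2391] yaw 0.1 tilt [ 0. -0. -1.] op 0.0852 F [-1.  -0.2  0.3]
(0.589, -0.362, 0.24) [-0.01  0.16 -0.09]
(0.589, -0.362, 0.041) [-0.02  0.16 19.81]
```

View pics/w4.png

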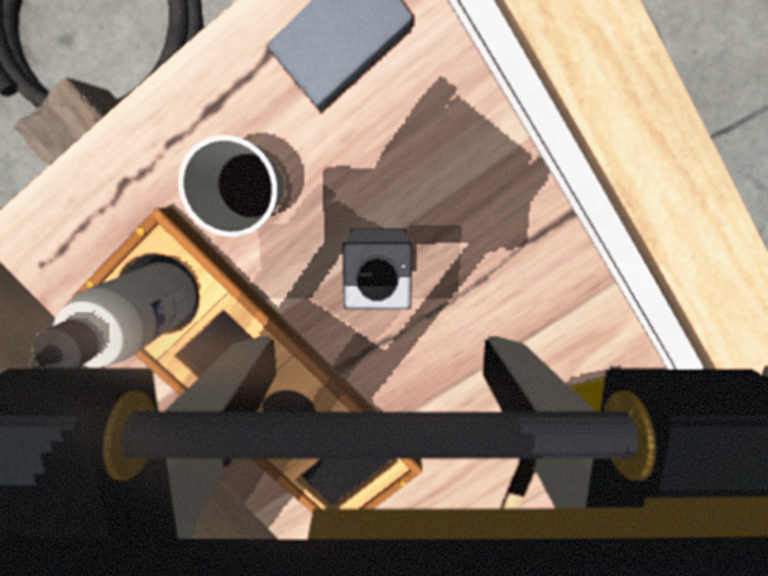

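The tin's sides line up with the picture axes, its cap is at (378,279), within 2 mm of the prediction, and the resin bottle stands in its well. I go down and grasp.

>>> play_rows:
  targets: [0,0.15,3.5,0,0,0.15,7.5,0,0,0.15,11.5,0,0,0.15,15,0,0,0.15,18,0,0,0.15,19.3,0,0,0.15,19.6,0,0,0.15,19.6,0]

```text
t: 7.98
tool_pos: [0.5889, -0.3624, 0.0427]
orientation: [-3.141, 0.0, 0.001]
force: [-0.5, -0.4, 0.2]
opening: 0.0849
gripper_force: 0.0
```

>>> play_rows:
  targets: [0,0,0,0,0,0,0,0,0,0,0,0,0,0,0,0,0,0,0,0,0,0,0,0,0,0,0,0,0,0,0,0]
  grip: 4.3

```text
t: 8.65
tool_pos: [0.5895, -0.3625, 0.0435]
orientation: [-3.141, 0.001, -0.001]
force: [-0.1, 4.3, 5.8]
opening: 0.0497
gripper_force: 25.0
```

>>> play_rows:
  targets: [0,0,0,0,0,0,-1,0,0,0,-4,0,0,0,-8,0,0,0,-11,0,0,0,-12,0,0,0,-12,0,0,0,-12,0]

```text
t: 9.32
tool_pos: [0.5886, -0.363, 0.1617]
orientation: [-3.142, 0.002, 0.001]
force: [-0.7, -0.5, -4.1]
opening: 0.05
gripper_force: 25.0
```

```bash
python3 -c "
from h import *
go((.4965,-.216,.17),(.4965,-.216,.055))"
```

```text
t 9.32 tcp [ 0.5886 -0.363   0.1617] yaw -0.1 tilt [-0.  0. -1.] op 0.05 F [-0.7 -0.5 -4.1]
(0.4965, -0.216, 0.17) [ -9.23 -14.68  -0.83]
(0.4965, -0.216, 0.055) [ -9.22 -14.68  10.67]
```

>>> play_rows:
  targets: [-2,-3,-1,-7,-4,-6,-1,-14,-6,-9,-1,-21,-7.5,-12,-1,-28,-9.1,-14.7,-1,-35,-9.1,-14.7,-1,-42,-9.1,-14.7,-1,-42.7,-9.1,-14.7,-1,-42.7]

```text
t: 9.98
tool_pos: [0.4969, -0.2152, 0.1701]
orientation: [-2.925, -1.138, 0.004]
force: [-0.1, -0.3, -1.6]
opening: 0.0498
gripper_force: 25.0
```

>>> play_rows:
  targets: [0,0,0,0,0,0,0,0,0,0,0,0,0,0,0,0]

```text
t: 10.32
tool_pos: [0.4982, -0.2164, 0.1724]
orientation: [-2.927, -1.139, 0.0]
force: [0.8, 0.2, -3.5]
opening: 0.05
gripper_force: 25.0
```

```bash
python3 -c "
from h import *
c=cam('wrist');pickle.dump(c,open('w5.pkl','wb'));save(c,'w5')
go((.498,-.2155,.07),(.498,-.2155,.055))
print(R.from_rotvec(read_state()['orientation']).as_matrix().round(3))"
```

```text
t 10.37 tcp [ 0.4982 -0.2163  0.1725] yaw 42.6 tilt [-0.  0. -1.] op 0.05 F [-0.6  1.3 -1.9]
(0.498, -0.2155, 0.07) [ 0.04 -0.07 10.25]
(0.498, -0.2155, 0.055) [ 0.04 -0.07 11.75]
[[ 0.737  0.676 -0.   ]
 [ 0.676 -0.737  0.   ]
 [-0.    -0.    -1.   ]]
```

View pics/w5.png

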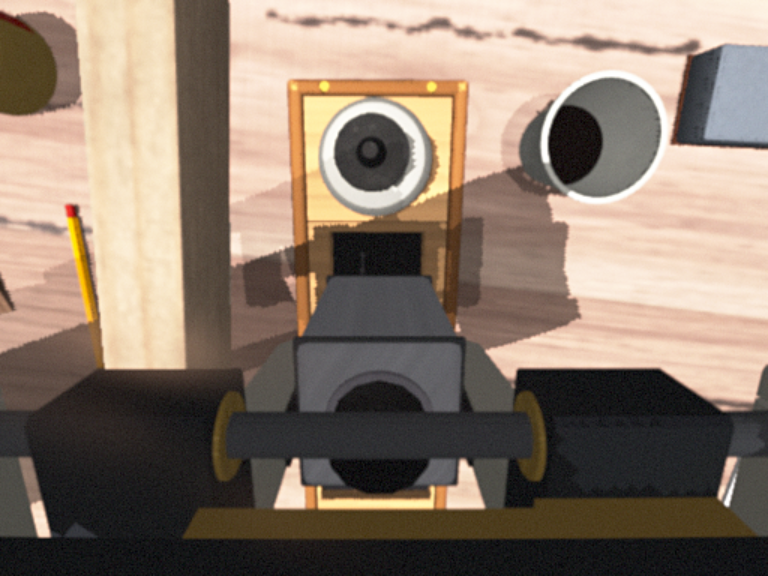

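The tin is held square above the tray. The square well's far edge is at row 232 with its sides at columns 333 and 422, and the resin bottle stands upright in its well at (372,150).

```bash
python3 - <<'E'
from h import *
c=pickle.load(open('w5.pkl','rb'));f=1.5
s=read_state();M=R.from_rotvec(s['orientation']).as_matrix();loc=lambda u,v,z:(M.T@(onz(c,u/f,v/f,z)-s['tool_pos'])*1000).round(1)
for z in (.024,.012):print([loc(u,v,z) for u,v in [(333,234),(422,234)]])
print('foot',loc(330,277,.129),loc(430,277,.129)); print('top',loc(298,340,.221),loc(464,340,.221))
print('tray far corners',loc(290,82,.028),loc(468,82,.028))
E
```

```text
[array([ 31.1, -32.1, 148.5]), array([ 31.1,  31.7, 148.5])]
[array([ 29.6, -33.4, 160.5]), array([ 29.6,  32.9, 160.5])]
foot [ 23.  -23.1  43.5] [23.1 25.9 43.5]
top [ 25.3 -22.1 -48.5] [ 25.3  25.2 -48.5]
tray far corners [130.7 -57.3 144.5] [130.7  58.9 144.5]
```

>>> play_rows:
  targets: [-0.1,-0.1,3,0,-0.1,-0.1,6,0,-0.1,-0.1,9,0,-0.1,-0.1,10.5,0,-0.1,-0.1,11.1,0,-0.1,-0.1,11.4,0,-0.1,-0.1,11.5,0,-0.1,-0.1,11.6,0]

```text
t: 11.03
tool_pos: [0.4979, -0.2165, 0.0582]
orientation: [2.925, 1.141, 0.003]
force: [0.7, -0.8, -2.0]
opening: 0.0499
gripper_force: 25.0
```

>>> play_rows:
  targets: [0,0,0.1,0,0,0,0.15,0,0,0,0.2,0,0,0,0.2,0]

```text
t: 11.37
tool_pos: [0.4973, -0.2161, 0.0555]
orientation: [2.925, 1.142, 0.002]
force: [-1.0, -1.0, -0.3]
opening: 0.0499
gripper_force: 25.0
```

>>> play_rows:
  targets: [0,0,0.1,0,0,0,0.1,0,0,0,0.1,0]

```text
t: 11.62
tool_pos: [0.4973, -0.2161, 0.0554]
orientation: [2.926, 1.142, 0.001]
force: [-4.4, 1.0, 9.0]
opening: 0.0498
gripper_force: 25.0
```

>>> play_rows:
  targets: [0,0,0,0,0,0,0,0,0,0,0,0,0,0,0,0,0,0,0,0,0,0,0,0]
  grip: 7.5

```text
t: 12.12
tool_pos: [0.4966, -0.2157, 0.0535]
orientation: [-2.926, -1.142, 0.0]
force: [0.3, 1.2, 0.0]
opening: 0.0745
gripper_force: 0.0
```

>>> play_rows:
  targets: [0,0,-3,0,0,0,-7,0,0,0,-11,0,0,0,-15,0,0,0,-19,0,0,0,-21,0,0,0,-21,0,0,0,-21,0]

```text
t: 12.78
tool_pos: [0.4975, -0.2162, 0.2653]
orientation: [2.924, 1.141, 0.004]
force: [-0.6, -0.1, -1.1]
opening: 0.075
gripper_force: 0.0
```

```bash
python3 -c "
from h import *
go((.382,.185,.25),(.382,.185,.03))
s=read_state();print(s['q'])"
```

```text
t 12.78 tcp [ 0.4975 -0.2162  0.2653] yaw 42.6 tilt [ 0.003 -0.002 -1.   ] op 0.075 F [-0.6 -0.1 -1.1]
(0.382, 0.185, 0.25) [ 18.68 -37.34   1.43]
(0.382, 0.185, 0.03) [ 18.66 -37.42  23.42]
[-5.04470937e-01 -4.42246627e-02  1.58347308e+00  2.29138579e-05
  1.59886549e+00  3.22008466e-01]
```

>>> play_rows:
  targets: [1.5,-3,-2,-7,3,-6,-3.5,-14,5,-10,-3.5,-21,6.5,-13,-3.5,-28,8.5,-17,-3.5,-35,10,-20,-3.5,-42,12,-24,-3.5,-49,14,-28,-3.5,-56]

```text
t: 13.45
tool_pos: [0.4099, 0.0805, 0.2962]
orientation: [-2.04, -2.386, 0.004]
force: [0.1, 0.3, -0.5]
opening: 0.0749
gripper_force: 0.0
```

```bash
python3 -c "
from h import *
go((.382,.185,.28))"
```

```text
t 13.45 tcp [0.4099 0.0805 0.2962] yaw 98.9 tilt [-0.003 -0.    -1.   ] op 0.0749 F [ 0.1  0.3 -0.5]
(0.382, 0.185, 0.28) [10.75 -1.13  1.63]
```

>>> play_rows:
  targets: [4,-0.4,0,0,8,-0.8,0,0,10.7,-1,1,0,10.7,-1,1,0,10.7,-1,1,0,10.7,-1,1,0]

```text
t: 13.95
tool_pos: [0.3852, 0.1829, 0.2871]
orientation: [-2.046, -2.382, 0.004]
force: [0.3, -0.6, 0.6]
opening: 0.0752
gripper_force: 0.0
```

```bash
python3 -c "
from h import *
c=cam('wrist');pickle.dump(c,open('w6.pkl','wb'));save(c,'w6')
go()"
```

```text
t 14.0 tcp [0.3856 0.1825 0.2876] yaw 98.6 tilt [-0.002 -0.001 -1.   ] op 0.0752 F [-0.6 -0.6  0.4]
```

View pics/w6.png

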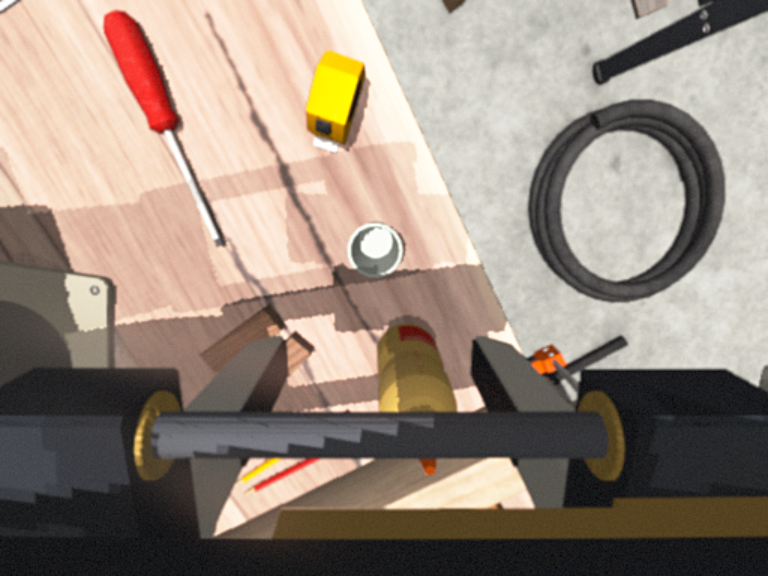

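The cup rim is centred at (376,249), the tape stands at about (335,97) with its tab at (325,145), and the glue is below at (410,370).

```bash
python3 - <<'E'
from h import *
c=pickle.load(open('w6.pkl','rb'));t=pickle.load(open('top0.pkl','rb'));f=1.5
p=onz(c,376/f,249/f,.065);print('cup',p,tri(ray(c,376/f,249/f),ray(t,100+144/2.6,100+348/2.6)))
im=cv2.cvtColor(c['image'],cv2.COLOR_RGB2HSV);m=((im[...,0]>18)&(im[...,0]<35)&(im[...,1]>150)&(im[...,2]>200)).astype(np.uint8);m[110:]=0
k,l,s,ce=cv2.connectedComponentsWithStats(m)
i=1+s[1:,4].argmax();W=np.array([onz(c,u,v,.062)[:2] for v,u in np.argwhere(l==i)])*1000
print('tape bright',s[i],cv2.minAreaRect(W.astype(np.float32)))
print('glue', [onz(c,u/f,v/f,.16).round(3) for u,v in [(412,385)]])
go((p[0],p[1],.15),(p[0],p[1],.028))
cv2.imwrite('pics/tp.png',cv2.resize(c['image'][20:110,180:270,::-1],None,fx=5,fy=5,interpolation=cv2.INTER_CUBIC))
E
```

```text
cup [0.38087886 0.19058411 0.065     ] (array([0.38066873, 0.18815743, 0.0495168 ]), [np.float64(0.00044310560612913056), np.float64(0.0004431056061290769)])
tape bright [ 204   34   38   50 1259] ((325.543212890625, 316.86016845703125), (52.88716506958008, 35.30654525756836), 79.89966583251953)
glue [array([0.421, 0.11 , 0.16 ])]
t 14.0 tcp [0.3856 0.1825 0.2876] yaw 98.6 tilt [-0.002 -0.001 -1.   ] op 0.0752 F [-0.6 -0.6  0.4]
(np.float64(0.38087885645310776), np.float64(0.19058410589427682), 0.15) [ 0.88 -0.32 13.76]
(np.float64(0.38087885645310776), np.float64(0.19058410589427682), 0.028) [ 0.89 -0.3  25.96]
```

View pics/tp.png

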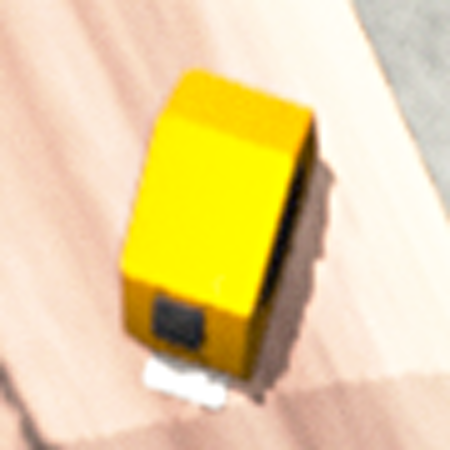

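The crop shows the tape's flat top with its long axis running up the picture, the tab at its lower end (185,382), and a sloped far end. Now I grasp the cup lightly.

>>> play_rows:
  targets: [0.8,-0.3,4,0,0.8,-0.3,8,0,0.8,-0.3,12,0,0.8,-0.3,16,0,0.8,-0.3,20,0,0.8,-0.3,23,0,0.8,-0.3,25,0,0.8,-0.3,25.8,0]

```text
t: 14.67
tool_pos: [0.3793, 0.1885, 0.0269]
orientation: [-2.049, -2.378, 0.008]
force: [-0.9, -0.6, 0.2]
opening: 0.0749
gripper_force: 0.0
```

>>> play_rows:
  targets: [0,0,0,0,0,0,0,0,0,0,0,0,0,0,0,0,0,0,0,0,0,0,0,0,0,0,0,0,0,0,0,0]
  grip: 3.8
  grip_force: 5

```text
t: 15.33
tool_pos: [0.3826, 0.1914, 0.032]
orientation: [2.047, 2.382, 0.003]
force: [-1.6, 0.1, 6.0]
opening: 0.0504
gripper_force: 5.0
```

```bash
python3 -c "
from h import *
go(); print(read_state()['gripper_force'])"
```

```text
t 15.33 tcp [0.3826 0.1914 0.032 ] yaw 98.7 tilt [ 0.002  0.001 -1.   ] op 0.0504 F [-1.6  0.1  6. ]
5.000129934051074
```

>>> play_rows:
  targets: [0,0,-0.5,0,0,0,-1.5,0,0,0,-3,0,0,0,-6,0,0,0,-10,0,0,0,-14,0,0,0,-18,0,0,0,-22,0]

```text
t: 16.0
tool_pos: [0.381, 0.1908, 0.2536]
orientation: [2.047, 2.382, 0.001]
force: [0.8, 0.5, -0.7]
opening: 0.0504
gripper_force: 5.0
```

>>> play_rows:
  targets: [0,0,-4,0,0,0,-6,0,0,0,-6,0,0,0,-6,0]

```text
t: 16.33
tool_pos: [0.3821, 0.1912, 0.3128]
orientation: [2.046, 2.381, 0.005]
force: [0.4, 0.3, -1.0]
opening: 0.0503
gripper_force: 5.0
```

```bash
python3 -c "
from h import *
c=cam('wrist');pickle.dump(c,open('w7.pkl','wb'));save(c,'w7',1)
go((.4365,-.272,.3))"
```

```text
t 16.38 tcp [0.3814 0.1909 0.3108] yaw 98.6 tilt [ 0.001  0.    -1.   ] op 0.0496 F [-0.2 -0.3 -1. ]
(0.4365, -0.272, 0.3) [-46.59  -1.51   1.08]
```

View pics/w7.png

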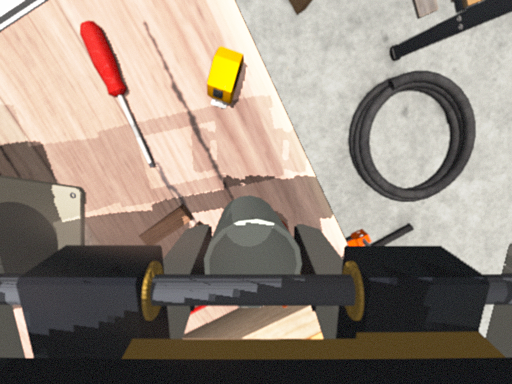

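The clean cup is held upright between the fingers (rim around (250,250)), and the tape stands undisturbed at (226,75). I carry the cup to its bay.

>>> play_rows:
  targets: [-3,0,0,7,-7,-0.2,0,14,-11,-0.3,0,21,-15,-0.5,0,28,-19,-0.6,0,35,-23,-0.8,0,42,-27,-1,0,49,-31,-1,0,55.9]

```text
t: 17.05
tool_pos: [0.4168, -0.1187, 0.3087]
orientation: [-2.927, -1.135, 0.003]
force: [0.8, 0.5, 1.6]
opening: 0.0498
gripper_force: 5.0
```

```bash
python3 -c "
from h import *
go((.4365,-.272,.22))"
```

```text
t 17.05 tcp [ 0.4168 -0.1187  0.3087] yaw 42.4 tilt [-0.003  0.001 -1.   ] op 0.0498 F [0.8 0.5 1.6]
(0.4365, -0.272, 0.22) [-8.87 12.68  8.84]
```

>>> play_rows:
  targets: [-2.5,3,1,0,-4.5,6.5,2,0,-7,10,3,0,-8.8,12.6,6,0,-8.8,12.6,9,0,-8.8,12.6,12,0,-8.8,12.6,12,0,-8.8,12.6,12,0]

```text
t: 17.72
tool_pos: [0.4369, -0.2677, 0.1875]
orientation: [-2.92, -1.142, 0.006]
force: [0.2, 0.5, 0.4]
opening: 0.0498
gripper_force: 5.0
```

>>> play_rows:
  targets: [0,0,0,0,0,0,0,0,0,0,0,0]

```text
t: 17.97
tool_pos: [0.4403, -0.2697, 0.1932]
orientation: [2.922, 1.145, 0.003]
force: [-0.2, -0.1, 0.4]
opening: 0.0499
gripper_force: 5.0
```

```bash
python3 -c "
from h import *
c=cam('wrist');pickle.dump(c,open('w8.pkl','wb'));save(c,'w8')
print(proj(c,(.4365,-.272,.012))*1.5)
go((.4365,-.272,.042))"
```

```text
[376.00381227 272.9663679 ]
t 18.02 tcp [ 0.4402 -0.2697  0.1929] yaw 42.8 tilt [ 0.003 -0.002 -1.   ] op 0.0496 F [0.6 0.  0.8]
(0.4365, -0.272, 0.042) [-0.44 -0.13 15.09]
```

View pics/w8.png

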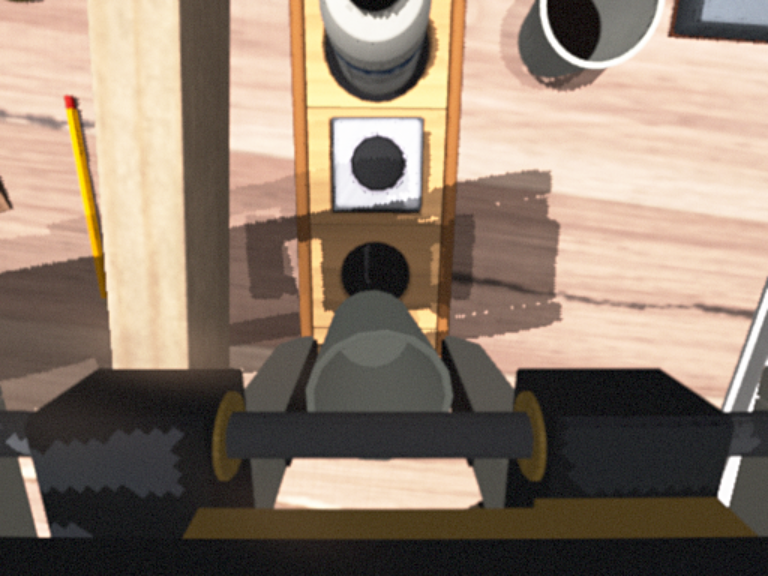

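The small round well is centred at (376,272), matching the prediction (376,273). The tin is in its well at (378,163). I lower the cup.

>>> play_rows:
  targets: [-0.4,-0.1,3,0,-0.4,-0.1,6,0,-0.4,-0.1,9,0,-0.4,-0.1,12,0,-0.4,-0.1,13.5,0,-0.4,-0.1,14.2,0,-0.4,-0.1,14.4,0,-0.4,-0.1,14.4,0]

```text
t: 18.68
tool_pos: [0.4362, -0.2717, 0.0476]
orientation: [2.924, 1.145, 0.001]
force: [0.2, -0.9, 1.3]
opening: 0.0498
gripper_force: 5.0
```

>>> play_rows:
  targets: [0,0,0.1,0,0,0,0.2,0,0,0,0.3,0,0,0,0.3,0,0,0,0.3,0]

```text
t: 19.1
tool_pos: [0.436, -0.2717, 0.0443]
orientation: [2.925, 1.144, 0.001]
force: [0.5, -0.4, 2.3]
opening: 0.0497
gripper_force: 5.0
```

```bash
python3 -c "
from h import *
go((.4365,-.272,.042))"
```

```text
t 19.1 tcp [ 0.436  -0.2717  0.0443] yaw 42.7 tilt [ 0.001 -0.001 -1.   ] op 0.0497 F [ 0.5 -0.4  2.3]
(0.4365, -0.272, 0.042) [0.02 0.06 0.23]
```

>>> play_rows:
  targets: [0,0,0.1,0,0,0,0.2,0,0,0,0.2,0,0,0,0.2,0]

```text
t: 19.43
tool_pos: [0.436, -0.2715, 0.0426]
orientation: [2.925, 1.145, 0.001]
force: [-0.5, 2.0, 6.2]
opening: 0.0499
gripper_force: 5.0
```

>>> play_rows:
  targets: [0,0,0,0,0,0,0,0,0,0,0,0,0,0,0,0,0,0,0,0,0,0,0,0]
  grip: 6.8

```text
t: 19.93
tool_pos: [0.4354, -0.2713, 0.0415]
orientation: [-2.925, -1.145, 0.0]
force: [-0.3, 0.7, 0.2]
opening: 0.0683
gripper_force: 0.0
```

>>> play_rows:
  targets: [0,0,-2,0,0,0,-6,0,0,0,-10,0,0,0,-14,0,0,0,-18,0,0,0,-22,0,0,0,-25,0,0,0,-26,0]

```text
t: 20.6
tool_pos: [0.4371, -0.2725, 0.3081]
orientation: [2.919, 1.142, 0.007]
force: [0.7, -0.7, 0.9]
opening: 0.0682
gripper_force: 0.0
```

```bash
python3 -c "
from h import *
go((.325,.314,.28))
c=cam('wrist');
import numpy as np
g=c['image'];print(proj(c,(.4365,-.272,.077)));save(c,'w9')"
```

```text
t 20.6 tcp [ 0.4371 -0.2725  0.3081] yaw 42.7 tilt [ 0.007 -0.005 -1.   ] op 0.0682 F [ 0.7 -0.7  0.9]
(0.325, 0.314, 0.28) [ 31.57 -50.7    2.42]
[250.16238031 171.5081392 ]
```

>>> play_rows:
  targets: [1.5,-2.4,0,-7,3.5,-5.6,0,-14,5.5,-8.8,0,-21,7.5,-12,0,-28,9.7,-15.5,0,-35,11.8,-19,0,-37,14,-22.4,0,-37,16,-25.7,0,-37]

```text
t: 21.32
tool_pos: [0.3773, 0.0278, 0.2997]
orientation: [-2.41, -2.013, 0.002]
force: [0.7, -0.1, 0.5]
opening: 0.0679
gripper_force: 0.0
```

```bash
python3 -c "
from h import *
go((.325,.314,.28))"
```

```text
t 21.32 tcp [0.3773 0.0278 0.2997] yaw 79.7 tilt [-0.002  0.    -1.   ] op 0.0679 F [ 0.7 -0.1  0.5]
(0.325, 0.314, 0.28) [ 27.23 -10.24   1.99]
```

View pics/w9.png

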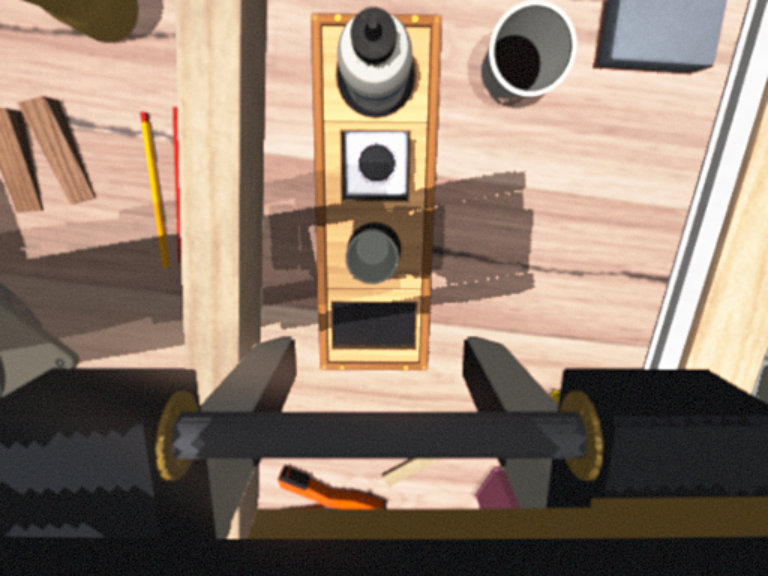

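All three stand in their wells: resin (372,60), tin (377,163), cup (373,253). The oblong well is empty at (374,325). On to the tape.

>>> play_rows:
  targets: [3.8,-1.4,0,0,7.6,-2.8,0,0,11.4,-4.2,0,0,15.2,-5.6,0,0,19,-7,0,0,22.8,-8.4,0,0,26,-9.6,1,0,27.2,-10.2,2,0]

```text
t: 21.98
tool_pos: [0.3249, 0.3153, 0.2796]
orientation: [-2.407, -2.017, 0.002]
force: [-0.2, -0.1, -0.8]
opening: 0.0681
gripper_force: 0.0
```

>>> play_rows:
  targets: [0,0,0,0,0,0,0,0,0,0,0,0,0,0,0,0]

```text
t: 22.32
tool_pos: [0.3272, 0.3109, 0.2818]
orientation: [2.412, 2.012, 0.0]
force: [0.1, 0.3, -0.1]
opening: 0.0682
gripper_force: 0.0
```

```bash
python3 -c "
from h import *
c=cam('wrist');pickle.dump(c,open('w10.pkl','wb'));save(c,'w10')
go()"
```

```text
t 22.37 tcp [0.3273 0.3109 0.282 ] yaw 79.6 tilt [ 0.001  0.    -1.   ] op 0.0678 F [ 0.6  0.3 -0.6]
```

View pics/w10.png

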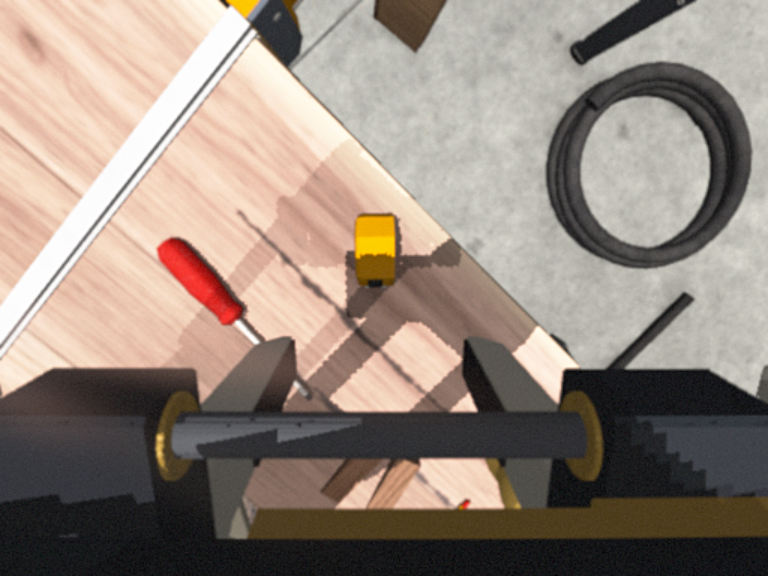

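The tape is upright in the picture: columns 356–397, far sloped end from row 213, flat top from row 233, near edge at about row 283.

```bash
python3 - <<'E'
from h import *
a=pickle.load(open('w6.pkl','rb'));c=pickle.load(open('w10.pkl','rb'));f=1.5
for (u,v),(U,V) in [((212,43.6),(356,234)),((238,51),(397,234)),((205,74),(355,280)),((230,82.4),(397,280))]:
  print(tri(ray(a,u,v),ray(c,U/f,V/f)))
s=read_state();M=R.from_rotvec(s['orientation']).as_matrix();loc=lambda u,v,z:(M.T@(onz(c,u/f,v/f,z)-s['tool_pos'])*1000).round(1)
print(loc(376,213,.03),loc(376,213,.05),loc(376,234,.062),loc(376,280,.062),loc(376,286,.045),loc(356,250,.062),loc(397,250,.062))
E
```

```text
(array([0.31023425, 0.33470619, 0.05030739]), [np.float64(0.0005784109977178886), np.float64(0.0005784109977179574)])
(array([0.34565031, 0.32919945, 0.06152723]), [np.float64(0.0015715305701004222), np.float64(0.001571530570100568)])
(array([0.30475975, 0.29591209, 0.06103378]), [np.float64(0.0021110133869317307), np.float64(0.00211101338693176)])
(array([0.34003941, 0.29042443, 0.0691126 ]), [np.float64(0.00010142657570167551), np.float64(0.00010142657570157319)])
[ 37.8  -2.7 252. ] [ 39.3  -2.5 232. ] [ 22.   -2.5 220. ] [-19.6  -2.5 220. ] [-29.3  -2.6 237. ] [  7.7 -20.2 220. ] [  7.8  16.2 220. ]
```

>>> play_rows:
  targets: [0,-0.2,4,0,0,-0.2,8,0,0,-0.2,12,0,0,-0.2,16,0,0,-0.2,20,0,0,-0.2,23,0,0,-0.2,25,0,0,-0.2,25.4,0]

```text
t: 23.03
tool_pos: [0.3227, 0.3095, 0.024]
orientation: [-2.413, -2.012, 0.009]
force: [-0.7, 0.2, -0.4]
opening: 0.0681
gripper_force: 0.0
```

>>> play_rows:
  targets: [0,0,0,0,0,0,0,0,0,0,0,0,0,0,0,0,0,0,0,0,0,0,0,0,0,0,0,0,0,0,0,0]
  grip: 3
  grip_force: 25

```text
t: 23.7
tool_pos: [0.3254, 0.313, 0.029]
orientation: [-2.411, -2.014, -0.003]
force: [-1.9, -0.2, 7.2]
opening: 0.0357
gripper_force: 25.0
```

>>> play_rows:
  targets: [0,0,0,0,0,0,-1,0,0,0,-3,0,0,0,-7,0,0,0,-11,0,0,0,-15,0,0,0,-19,0,0,0,-23,0]

```text
t: 24.37
tool_pos: [0.3241, 0.3117, 0.2602]
orientation: [2.411, 2.014, 0.0]
force: [0.1, 0.1, -2.3]
opening: 0.0361
gripper_force: 25.0
```

>>> play_rows:
  targets: [0,0,-4,0,0,0,-4,0,0,0,-4,0]

```text
t: 24.62
tool_pos: [0.3257, 0.313, 0.3013]
orientation: [2.411, 2.014, 0.01]
force: [-0.3, -0.3, -2.7]
opening: 0.0358
gripper_force: 25.0
```

```bash
python3 -c "
from h import *
go((.375,-.328,.3))"
```

```text
t 24.62 tcp [0.3257 0.313  0.3013] yaw 79.7 tilt [ 0.005  0.004 -1.   ] op 0.0358 F [-0.3 -0.3 -2.7]
(0.375, -0.328, 0.3) [-62.2   16.26  -0.09]
```

>>> play_rows:
  targets: [-3,1.3,0,-7,-7,3,0,-14,-11,4.6,0,-21,-15,6.2,0,-28,-19,7.6,0,-35,-23,8.9,0,-42,-27,10,0,-49,-31,11,0,-53]

```text
t: 25.28
tool_pos: [0.3712, 0.0503, 0.2957]
orientation: [-1.406, -2.806, 0.002]
force: [1.9, -1.2, -2.3]
opening: 0.0359
gripper_force: 25.0
```

```bash
python3 -c "
from h import *
go((.3755,-.3283,.25))"
```

```text
t 25.28 tcp [0.3712 0.0503 0.2957] yaw 126.8 tilt [-0.003 -0.    -1.   ] op 0.0359 F [ 1.9 -1.2 -2.3]
(0.3755, -0.3283, 0.25) [-30.59 -22.32   4.57]
```

>>> play_rows:
  targets: [0,0,0,0,0,0,0,0,0,0,0,0]

```text
t: 25.53
tool_pos: [0.3717, 0.052, 0.2964]
orientation: [-1.417, -2.801, 0.001]
force: [-0.3, -0.1, -1.7]
opening: 0.036
gripper_force: 25.0
```

```bash
python3 -c "
from h import *
go((.3755,-.3283,.25))"
```

```text
t 25.53 tcp [0.3717 0.052  0.2964] yaw 126.3 tilt [-0.002  0.    -1.   ] op 0.036 F [-0.3 -0.1 -1.7]
(0.3755, -0.3283, 0.25) [-30.88 -22.21   4.62]
```

>>> play_rows:
  targets: [-3,-2.2,0,-3,-6.2,-4.5,0,-6.4,-9.4,-6.8,0,-6.4,-12.6,-9.1,0,-6.4,-15.8,-11.4,0,-6.4,-19,-13.7,0,-6.4,-22,-15.9,0,-6.4,-25,-18,0,-6.4]

```text
t: 26.2
tool_pos: [0.3766, -0.2566, 0.2969]
orientation: [-1.254, -2.879, -0.001]
force: [0.7, -0.1, -1.7]
opening: 0.0359
gripper_force: 25.0
```

>>> play_rows:
  targets: [0,0,0,0,0,0,0,0,0,0,0,0]

```text
t: 26.45
tool_pos: [0.3767, -0.2547, 0.2969]
orientation: [-1.254, -2.879, -0.002]
force: [0.3, 0.3, -0.9]
opening: 0.0357
gripper_force: 25.0
```

```bash
python3 -c "
from h import *
go((.3755,-.3283,.19))"
```

```text
t 26.45 tcp [ 0.3767 -0.2547  0.2969] yaw 132.9 tilt [-0.001  0.002 -1.   ] op 0.0357 F [ 0.3  0.3 -0.9]
(0.3755, -0.3283, 0.19) [-5.32 -5.1  10.68]
```

>>> play_rows:
  targets: [-2.5,-2.5,0,0,-5.3,-5.1,0,0,-5.3,-5.1,4,0,-5.3,-5.1,8,0,-5.3,-5.1,10.7,0,-5.3,-5.1,10.7,0,-5.3,-5.1,10.7,0,-5.3,-5.1,10.7,0]

```text
t: 27.12
tool_pos: [0.3764, -0.3293, 0.193]
orientation: [1.252, 2.879, -0.001]
force: [1.2, 0.2, -1.3]
opening: 0.0354
gripper_force: 25.0
```

>>> play_rows:
  targets: [0,0,0,0,0,0,0,0]

```text
t: 27.28
tool_pos: [0.3764, -0.3305, 0.1936]
orientation: [1.253, 2.876, -0.003]
force: [0.7, 0.5, -1.2]
opening: 0.0357
gripper_force: 25.0
```

```bash
python3 -c "
from h import *
c=cam('wrist');pickle.dump(c,open('w11.pkl','wb'));save(c,'w11')
go((.3755,-.3283,.041))
M=np.array([[.735,.678],[-.678,.735]])
for x,y in [(-27.5,-46.5),(27.5,-46.5),(27.5,46.5),(-27.5,46.5)]:
  p=np.array([.3755,-.3283])+np.array([x,y])/1000@M; print((proj(c,(*p,.024))*1.5).round())
"
```

```text
t 27.33 tcp [ 0.3761 -0.3304  0.1931] yaw 132.9 tilt [ 0.003 -0.003 -1.   ] op 0.0359 F [ 0.6 -0.4 -1.5]
(0.3755, -0.3283, 0.041) [ 0.26  0.1  15.21]
[346. 323.]
[414. 323.]
[417. 206.]
[344. 206.]
```

View pics/w11.png

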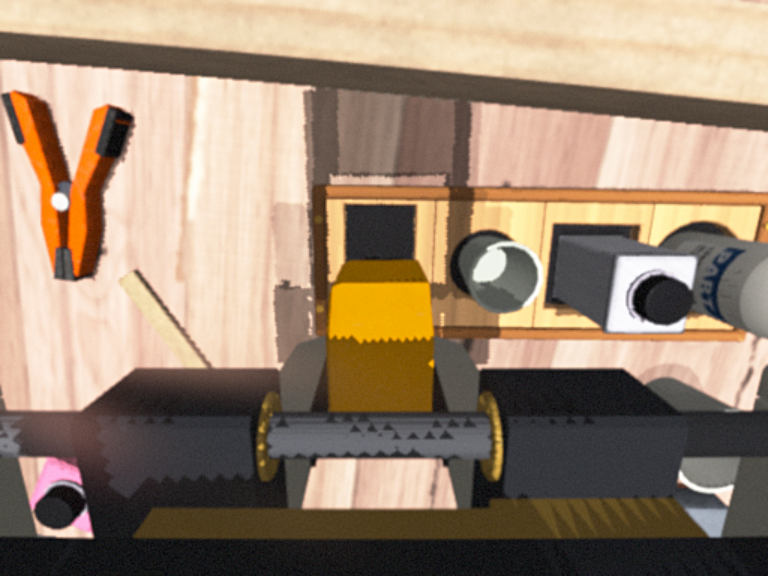

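The oblong well's far edge is at row 205 with sides at 345 and 416, matching the predicted (344–417, 206). Cup, tin and resin are standing well. I lower the tape.

>>> play_rows:
  targets: [0.4,0.1,3,0,0.4,0.1,6,0,0.4,0.1,9,0,0.4,0.1,12,0,0.4,0.1,13.5,0,0.4,0.1,14.3,0,0.4,0.1,14.7,0,0.4,0.1,14.7,0]

```text
t: 28.0
tool_pos: [0.3733, -0.3265, 0.0441]
orientation: [1.255, 2.879, -0.0]
force: [0.3, 0.2, -2.3]
opening: 0.036
gripper_force: 25.0
```

>>> play_rows:
  targets: [0,0,0.1,0,0,0,0.2,0,0,0,0.3,0,0,0,0.3,0,0,0,0.3,0]

```text
t: 28.42
tool_pos: [0.3733, -0.3264, 0.0412]
orientation: [1.255, 2.879, -0.001]
force: [-0.1, 0.2, -2.6]
opening: 0.0356
gripper_force: 25.0
```

>>> play_rows:
  targets: [0,0,0.1,0,0,0,0.2,0,0,0,0.2,0,0,0,0.2,0]

```text
t: 28.75
tool_pos: [0.3734, -0.3265, 0.041]
orientation: [1.255, 2.88, -0.001]
force: [-7.4, 7.0, 18.7]
opening: 0.0356
gripper_force: 25.0
```

>>> play_rows:
  targets: [0,0,0,0,0,0,0,0,0,0,0,0,0,0,0,0,0,0,0,0,0,0,0,0]
  grip: 5.2

```text
t: 29.25
tool_pos: [0.3729, -0.326, 0.0385]
orientation: [-1.255, -2.88, -0.0]
force: [-0.9, 0.2, 0.1]
opening: 0.0517
gripper_force: 0.0
```

>>> play_rows:
  targets: [0,0,-2,0,0,0,-5,0,0,0,-9,0,0,0,-13,0,0,0,-17,0,0,0,-21,0,0,0,-24,0,0,0,-24,0]

```text
t: 29.92
tool_pos: [0.3751, -0.3283, 0.2869]
orientation: [1.251, 2.87, -0.007]
force: [0.2, -0.6, 1.0]
opening: 0.0521
gripper_force: 0.0
```

>>> play_rows:
  targets: [-3,0,0,0,-6,0,0,0,-6,0,0,0,-6,0,0,0]

```text
t: 30.25
tool_pos: [0.4139, -0.3702, 0.2765]
orientation: [-1.254, -2.877, -0.002]
force: [0.1, 0.5, -0.0]
opening: 0.0522
gripper_force: 0.0
```

```bash
python3 -c "
from h import *
c=cam('wrist');t=cam('side')
im=np.hstack([c['image'],cv2.resize(t['image'][90:330,140:380],(384,384))]);cv2.imwrite('pics/fin.png',cv2.resize(im[:,:,::-1],(798,342)))
go()"
```

```text
t 30.35 tcp [ 0.4135 -0.3696  0.2779] yaw 132.9 tilt [-0.001  0.001 -1.   ] op 0.052 F [ 0.2 -0.   0.9]
```

View pics/fin.png

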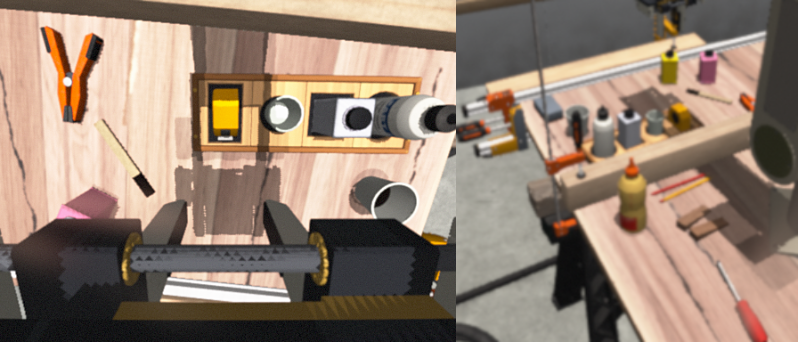

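The final view shows the tape inside the oblong well at (226,112), and the cup, tin and resin upright in theirs. The glue and used cup are untouched and the gripper is clear, so I hand in.

```bash
python3 -c "
from plant import workorder
print(workorder.close_job())"
```

```text
the job is handed in; nothing more can be done
None
```

The resin bottle, hardener tin, clean cup and tape measure were placed in that order, each upright in its own bay; the glue bottle and used cup were left untouched, and the job was handed in at about 30 s on the robot's clock.

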